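Swap the jar hemmed in at the middle of the condiment caddy

ROBOT

A 6-joint arm with a two-finger parallel gripper is mounted at the origin on a cart in front of the work surface, level with it; the furniture and walls round the work are solid. World frame = base frame: x ahead of the robot, y to its left, z up, the work surface at z = 0. Lengths are in mm, angles in rad, forces in N, time in s.
With the tool pointing down it reaches from about 350 to 775 mm from the base axis. Payload 7.3 kg.
Tool frame: the origin (TCP) lies midway between the tips of the shut fingers; the grasp point (between the pads) lies 19 mm behind it; z points along the fingers, y is the line along which they close (so a half turn about z gives the same grasp; the last joint's range is limited). The gripper opens to 92 mm and grips with 3 to 60 N. Pads are 19 mm wide; open, the fingers measure 130 mm over their backs; the gripper's body (75 mm by 190 mm) begins 47 mm behind the grasp point.
Start: joints at [-1.297, 0.342, 1.524, -0, 1.275, -0.146], TCP at [214.002, -479.425, 226.741] pointing down, gripper open.
Joint ranges: [-2.53, 2.53], [-0.77, 2.02], [0.04, 2.7], [-1, 4.14], [0.28, 2.66], [-3.11, 3.11]. Speed limits (rad/s): [2.57, 2.57, 3.14, 3.14, 3.14, 3.14].

INTERFACE

Orientations are given as [roll, pitch, yaw] about the fixed x, y, z axes, in that order (R = Rz(yaw) Ry(pitch) Rx(roll)).
In Python, from plant import bot gives the robot as it stands. The module is installed in compiled form; this text tells all that it offers.
- The arm moves only by the shell command python3 -m crank 'ROWS' [OPENING]. ROWS is JSON, a list of rows, each a list of 6 numbers: the shift along the tool's x, y, z in m, then the turn, a rotation vector about the tool's x, y, z in rad. In form: [[dx, dy, dz, wx, wy, wz], ...]. A call has 1 to 5 rows; each row shifts and turns the commanded pose from where the row before left it, along the tool's axes as they then stand; what a row does not reach is not made up. A row lasts 1/8 s, in which the tool goes at most 62.5 mm and 10.7 degrees, less where a joint would pass 70% of its speed; a pose out of reach is approached as far as the arm can. A call is refused whole if a number of a shift passes 0.0625 or a number of a turn 0.188, either way. A call with a gripper value outside its range is refused whole. OPENING is the opening in per cent of the stroke, from 0 (shut) to 100 (fully open), set as the call begins (- or left out, the last holds). The fingers move at their own pace and stop on an object; the grip force is fixed at half the most. Time passes only in rows, so rows that do not move let the fingers close. It gives the time, the measured TCP pose, the force, the opening and the grip force at its end, in the units of the state.
- bot.get_obs(): the state, without advancing time (a new reading comes with each control period).
- bot.capture(name): name is "scene" or "top"; returns a dict with "color" (384x512x3 uint8, blue, green, red), "fov_y" (degrees; the focal length in pixels is half the picture's height over the tangent of half this angle, whatever the lens; pixels are square), "cx", "cy" (the principal point, pixels), "k1" (the pictures are not rectified: a ray, as slopes to the right and down, at radius r is drawn at 1 + k1 r^2 times it, then the intrinsics apply), "extrinsics" (4x4, takes a point from world to camera coordinates). Camera axes: x right, y up, looking along -z (the intrinsics and any distortion apply to the point x, -y, -z); pixel columns grow to the right and rows downward; lengths in mm; the calibration is good to about 2 mm. A picture is of the moment at which its call begins. There is no depth.
- bot.close_job(): hands the job in; it is judged then, once.
The state is a dict: "time": time; "joint_positions": joint angles; "dq": joint speeds; "tau": joint torques, N m; "tool_pos": TCP position; "tcp_rot": TCP orientation; "contact_force": force on the tool from outside, world axes, zero at the start; "moment": the same for the moment, N m; "grip_width": finger opening in mm; "finger_force": force on a finger pad.
Only numpy, scipy, OpenCV 4.12 (cv2) and the standard library are available. Lean on these libraries where they do the work, as an engineer would, in place of code of your own. Each camera call takes 0.05 s, during which the arm holds its last target. There are 200 camera calls.

TASK

A pill bottle has been put into the narrow condiment caddy by mistake, wedged between the pepper mill and the tall bottle, in the place where the spice jar belongs. Stand the mill and the tall bottle aside on the chopping board, put the pill bottle into the empty compartment of the key tray and the spice jar into the middle of the caddy, then put the mill and the tall bottle back at the ends of the caddy they came from. Everything must end standing upright, and nothing may be knocked over.

Things in the scene. Friction and masses are not known exactly. Their poses are not given: they have to be found in the camera images.
- pepper_mill: Turned brown wooden pepper mill, small metal knob on top, 170 mm high, loose, up to 0.25 kg. Origin: centre of underside, z up. Foot 58 mm wide; grip the round head (48 mm wide, 123 to 159 mm above the origin); knob (12 mm) ends at 170 mm. Starts at one end of the caddy (either end).
- tall_bottle: Slim purple bottle with a pink cap, 206 mm high, loose, up to 0.42 kg. Origin: centre of underside, z up. Body 58 mm wide; grip the upright cylindrical cap (36 mm wide, 179 to 206 mm above the origin). Starts at the other end of the caddy.
- pill_jar: Amber pill bottle with a white ribbed cap, 86 mm high, loose, about 0.09 kg. Origin: centre of underside, z up. Body 47 mm wide up to 70 mm, cap 40 mm. Starts in the middle of the caddy, its top 8 mm below the rim, only about 10 mm from the mill and from the tall bottle.
- spice: Glass spice jar with a black cap, a plain cylinder 42 mm wide and 90 mm high, loose, about 0.11 kg. Origin: centre of underside, z up. Starts alone on the worktop, farther from the robot than the caddy.
- caddy: Narrow open wooden caddy, slatted sides, steel end handles (reach 20 mm out); fixed. Origin: centre of underside; y along it, z up. Inside x -37..37, y -102..102 mm, no dividers; floor at 6 mm, rim at 100 mm; walls 6 to 8 mm. Tall things stand at y = +62 and -62 mm (either way round), pill bottle at y = 0. With both out, grip what is in the middle with the fingers closing along y.
- chopping_board: Flat brown chopping board on the worktop, 140 mm (x) by 240 mm (y), 16 mm thick, a small round hanging mark near its +y end; fixed. Origin: centre of underside; top at 16 mm. Empty at the start; the two tall things are set aside here, e.g. at y = +55 and -55 mm. It may lie on either side of the caddy.
- key_tray: Low dark wooden tray, 124 mm (x) by 216 mm (y), rim at 26 mm, walls 6 mm; fixed. Origin: centre of underside. A divider (23 mm high) at y = -12 mm; the larger compartment (+y) holds a bunch of keys that stays; the smaller (x -56..56, y -102..-14 mm, centre y = -58 mm, floor at 6 mm) is empty. It may lie on either side of the caddy.
Not all that is in view belongs to the job. What is shaped like the pill_jar but purple is not meant.

How it is judged:
By the outcome, as a careful person would: the job done as asked, in the order asked, and still so for the second after the job is handed in, with the robot touching nothing.
It also fails if it takes over 115 s, if anything falls off the work surface, if the arm or the gripper's body presses on something with over 40 N, if the wrist force passes 120 N, or if a joint passes its speed limit or range.

## Working session

There is one attempt and no reset: what is moved stays moved. The work goes in short steps, Python scripts to look and compute and a shell command to move; the robot and the scene stay as the last step left them, time stands still between calls to the robot, and variables do not carry over. Pictures are saved under pics/ and viewed, at most 17 in all, crops included, and the job is handed in when it is done.

```bash
mkdir -p pics; cat > h.py <<'E'
import numpy as np, cv2
from plant import bot
def cap(n,f=None):
    c=bot.capture(n)
    if f: cv2.imwrite('pics/'+f,c['color'])
    return c
def KD(c):
    H=c['color'].shape[0]; f=H/2/np.tan(np.radians(c['fov_y'])/2)
    return np.array([[f,0,c['cx']],[0,f,c['cy']],[0,0,1.]]),np.array([c['k1'],0,0,0,0.])
def ray(c,u,v):
    K,D=KD(c); s=cv2.undistortPoints(np.array([[[u,v]]],float),K,D)[0,0]
    E=np.array(c['extrinsics']); R,t=E[:3,:3],E[:3,3]
    return -R.T@t, R.T@np.array([s[0],-s[1],-1])
def plane(c,u,v,z):
    o,d=ray(c,u,v); return o+d*(z-o[2])/d[2]
def proj(c,p):
    K,D=KD(c); E=np.array(c['extrinsics']); q=E[:3,:3]@np.array(p,float)+E[:3,3]
    return cv2.projectPoints(np.array([[q[0],-q[1],-q[2]]]),np.zeros(3),np.zeros(3),K,D)[0][0,0]
E
python3 - <<'E'
from h import *
for n in('scene','top'):
    c=cap(n,n+'0.png'); E=np.array(c['extrinsics']); print(n,c['fov_y'],c['cx'],c['cy'],c['k1'],(-E[:3,:3].T@E[:3,3]).round(),E[:3,:3].round(2).tolist())
print(bot.get_obs())
E
```

```text
scene 54.32194966584728 259.73890194450865 196.23912538479706 -0.06696228244101624 [897. -46. 759.] [[-0.52, 0.86, 0.01], [-0.69, -0.43, 0.59], [0.51, 0.29, 0.81]]
top 49.454029218616085 253.5267561380246 188.77245176310794 -0.13410229944161528 [ 360. -298.  901.] [[-0.02, -1.0, -0.03], [0.99, -0.02, 0.15], [-0.15, -0.02, 0.99]]
{'time': 0.1, 'joint_positions': array([-1.29697411e+00,  3.42657920e-01,  1.52491168e+00,  9.07886453e-06,
        1.27538586e+00, -1.45973187e-01]), 'dq': array([-0.00126273, -0.00100372, -0.00292332,  0.00011627, -0.00256129,
        0.00215798]), 'tau': array([ 1.97006746e-03, -4.32002413e+01, -2.44696105e+01,  7.18766288e-02,
        5.26052120e-02, -5.21316963e-05]), 'tool_pos': array([ 213.91513336, -479.05506934,  226.11534945]), 'tcp_rot': array([-3.14024560e+00, -2.06816876e-04,  4.19792615e-01]), 'contact_force': array([ 0.79924752, -0.16496773, -0.38888762]), 'moment': array([-0.03370301,  0.02631967, -0.02387486]), 'finger_force': 0.0, 'grip_width': 91.93543441696306}
```

View pics/scene0.png

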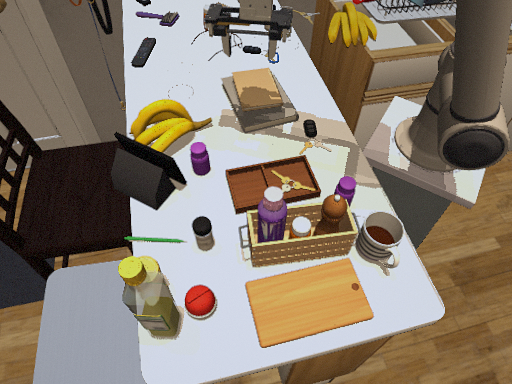

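View pics/top0.png

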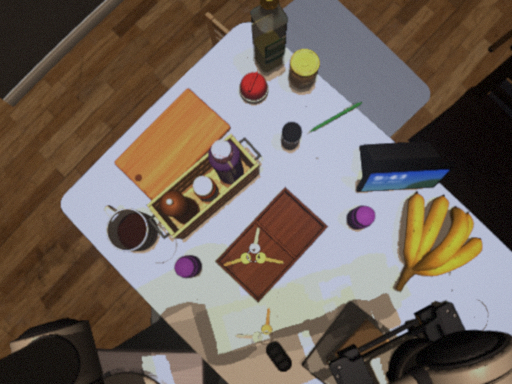

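The scene view shows the caddy with the tall bottle (cap 273,195), pill cap (301,226) and mill knob (337,198). The board is on the near side with its hole at (355,287), and the tray lies behind. In the top view the cap is at (220,150), pill (204,187), mill (176,203), spice (291,130), the empty tray compartment around (290,220) and the board hole at (138,177).

```bash
python3 - <<'E'
import cv2
a=cv2.imread('pics/top0.png')[80:305,105:335]
b=cv2.imread('pics/scene0.png')[150:350,180:410]
cv2.imwrite('pics/topc.png',cv2.resize(a,None,fx=2.6,fy=2.6,interpolation=cv2.INTER_CUBIC))
cv2.imwrite('pics/scenec.png',cv2.resize(b,None,fx=3,fy=3,interpolation=cv2.INTER_CUBIC)[:600,:])
E
```

```text
(no output)
```

View pics/topc.png

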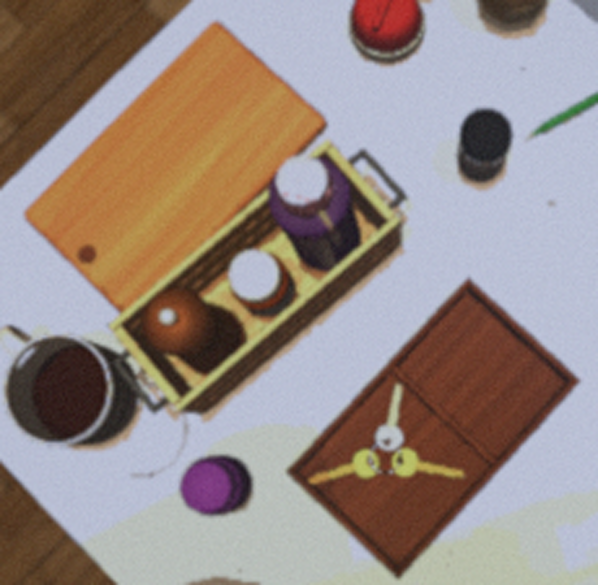

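View pics/scenec.png

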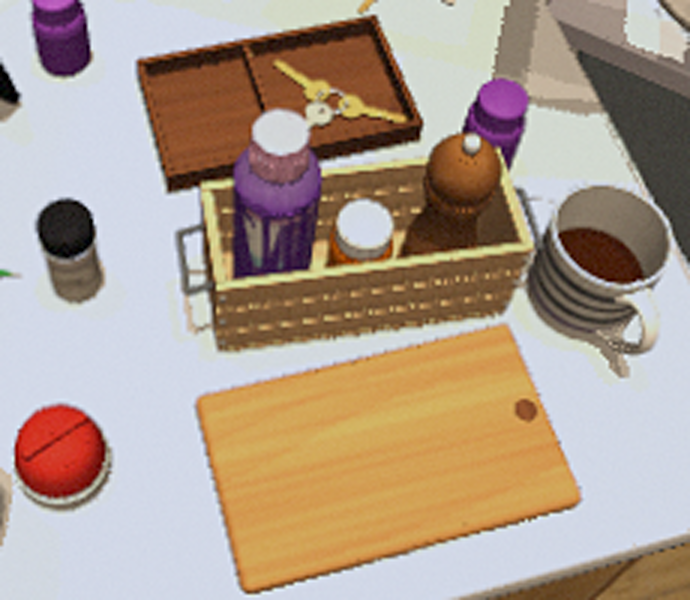

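Both crops are clear: (2.6x top crop) knob (167,316), cap (303,180), pill (255,275), spice (486,136), with the rim, tray and board corners all readable.

```bash
python3 - <<'E'
from h import *
t=cap('top');s=cap('scene')
T=lambda p,z:plane(t,p[0]/2.6+105-.3,p[1]/2.6+80-.3,z)[:2]
S=lambda p,z:plane(s,p[0]/3+180-.3,p[1]/3+150-.3,z)[:2]
for n,z,a,b in [('knob',174,(167,316),(471,144)),('cap',212,(303,180),(281,133)),('pill',92,(255,275),(365,225)),('spice',90,(486,136),(66,229))]:
    # two-view intersection
    o1,d1=ray(t,a[0]/2.6+104.7,a[1]/2.6+79.7);o2,d2=ray(s,b[0]/3+179.7,b[1]/3+149.7)
    k=np.linalg.lstsq(np.c_[d1,-d2],o2-o1,rcond=None)[0]
    print(n,T(a,z).round(),S(b,z).round(),((o1+d1*k[0]+o2+d2*k[1])/2).round(),np.linalg.norm(o1+d1*k[0]-o2-d2*k[1]).round(1))
for n,z,A,B in [('rim',100,[(330,147),(403,226),(180,412),(113,326)],[(202,183),(217,290),(532,245),(500,150)]),
 ('tray',26,[(469,281),(578,381),(399,576),(290,470)],[(169,188),(139,62),(375,17),(420,128)]),
 ('board',16,[(217,23),(326,125),(125,308),(26,213)],[(248,590),(198,400),(510,328),(580,497)])]:
    for nm,P in(('T',np.array([T(p,z) for p in A])),('S',np.array([S(p,z) for p in B]))):
        e=[P[(i+1)%4]-P[i] for i in range(4)]
        print(n,nm,P.round().tolist(),'c',P.mean(0).round(),'len',[round(np.linalg.norm(x)) for x in e],'ang',[round(np.degrees(np.arctan2(x[1],x[0])),1) for x in e])
E
```

```text
knob [ 452. -130.] [ 455. -130.] [ 453. -130.  171.] 1.1
cap [ 535. -228.] [ 537. -226.] [ 536. -227.  209.] 0.6
pill [ 492. -178.] [ 496. -176.] [ 493. -177.   87.] 0.6
spice [ 597. -357.] [ 607. -352.] [ 601. -358.   76.] 0.0
rim T [[589.0, -237.0], [526.0, -292.0], [389.0, -123.0], [455.0, -71.0]] c [ 490. -181.] len [83, 217, 83, 213] ang [np.float64(-139.2), np.float64(128.9), np.float64(38.4), np.float64(-51.1)]
rim S [[531.0, -289.0], [597.0, -235.0], [455.0, -69.0], [393.0, -120.0]] c [ 494. -178.] len [86, 218, 80, 218] ang [np.float64(38.9), np.float64(130.6), np.float64(-140.7), np.float64(-50.8)]
tray T [[494.0, -344.0], [410.0, -429.0], [259.0, -282.0], [344.0, -196.0]] c [ 377. -313.] len [120, 211, 121, 210] ang [np.float64(-134.4), np.float64(135.7), np.float64(45.2), np.float64(-44.6)]
tray S [[507.0, -335.0], [413.0, -427.0], [262.0, -280.0], [351.0, -193.0]] c [ 383. -309.] len [131, 211, 124, 211] ang [np.float64(-135.5), np.float64(135.9), np.float64(44.3), np.float64(-42.2)]
board T [[728.0, -133.0], [632.0, -228.0], [480.0, -57.0], [564.0, 31.0]] c [601. -97.] len [135, 229, 122, 233] ang [np.float64(-135.4), np.float64(131.9), np.float64(46.5), np.float64(-44.9)]
board S [[733.0, -128.0], [640.0, -224.0], [473.0, -58.0], [565.0, 33.0]] c [603. -94.] len [134, 235, 130, 232] ang [np.float64(-133.9), np.float64(135.1), np.float64(44.8), np.float64(-43.9)]
```

```bash
cat > d.py <<'E'
import sys
from h import *
from scipy.spatial.transform import Rotation as Ro
o=bot.get_obs(); p=np.array(o['tool_pos']); r=o['tcp_rot']; R=Ro.from_euler('xyz',r).as_matrix()
g=np.array([float(v) for v in sys.argv[1:4]]); yaw=np.radians(float(sys.argv[4]) if len(sys.argv)>4 else 39.7)
w=Ro.from_matrix(R.T@Ro.from_euler('xyz',[np.pi,0,yaw]).as_matrix()).as_rotvec()
print('t%.2f'%o['time'],'pos',p.round(1),'tool shift m',(R.T@(g-p)/1000).round(4),'turn',w.round(3),'F',np.round(o['contact_force'],1),'w%.1f f%.1f'%(o['grip_width'],o['finger_force']))
E
python3 -m crank '[[0,0,-0.03,0,0,-0.137],[0,0,-0.03,0,0,-0.137],[0,0,0,0,0,0]]' 100; python3 d.py 534 -227 280
```

```text
time: 0.57
tool_pos: [214.3, -480.3, 288.8]
tcp_rot: [3.137, 0.002, 0.694]
contact_force: [0.4, -0.6, -0.6]
grip_width: 92.0
finger_force: 0.0
t0.57 pos [ 214.3 -480.3  288.8] tool shift m [0.4078 0.0097 0.0081] turn [0.004 0.002 0.001] F [ 0.4 -0.6 -0.6] w92.0 f0.0
```

```bash
python3 -m crank '[[0.045,0.002,0,0,0,0],[0.045,0.002,0,0,0,0],[0.045,0.002,0,0,0,0],[0.045,0.002,0,0,0,0],[0.045,0.002,0,0,0,0]]' >/dev/null;  python3 -m crank '[[0.045,0,0,0,0,0],[0.045,0,0,0,0,0],[0.045,0,0,0,0,0],[0.045,0,0,0,0,0],[0.003,0,0,0,0,0]]' ; python3 -m crank '[[0,0,0,0,0,0],[0,0,0,0,0,0]]' >/dev/null;  python3 d.py 535 -227 181
python3 - <<'E'
from h import *
a=cap('top')['color'];b=cap('scene')['color']
cv2.imwrite('pics/m1.png',cv2.resize(np.hstack([a[80:280,110:310],b[110:310,200:400]]),None,fx=2,fy=2))
E
```

```text
time: 1.82
tool_pos: [535.3, -223.9, 284.9]
tcp_rot: [-3.139, 0.0, 0.696]
contact_force: [-0.1, -0.0, -0.6]
grip_width: 91.8
finger_force: 0.0
t2.08 pos [ 533.2 -227.   286.4] tool shift m [0.0014 0.0012 0.1054] turn [-0.001  0.001 -0.001] F [-0.6  0.2 -0.1] w91.9 f0.0
```

View pics/m1.png

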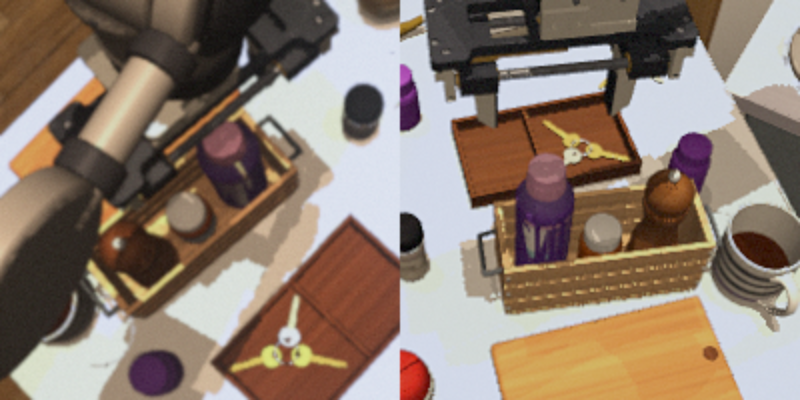

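The left half shows the gripper over the bottle cap (225,140 in the crop), and the right half shows the open fingers straddling it; nothing else has moved. I'll descend and grip.

```bash
python3 -m crank '[[0,0,0.03,0,0,0],[0,0,0.03,0,0,0],[0,0,0.03,0,0,0],[0,0,0.015,0,0,0],[0,0,0,0,0,0]]' 100 ; python3 -m crank '[[0,0,0,0,0,0],[0,0,0,0,0,0],[0,0,0,0,0,0],[0,0,0,0,0,0],[0,0,0,0,0,0]]' 0;  python3 d.py 535 -227 295
```

```text
time: 2.8
tool_pos: [533.6, -226.4, 181.2]
tcp_rot: [-3.14, 0.001, 0.693]
contact_force: [0.0, 0.7, 0.3]
grip_width: 92.2
finger_force: 0.0
time: 3.42
tool_pos: [534.1, -226.2, 181.8]
tcp_rot: [3.141, 0.0, 0.694]
contact_force: [-0.2, -0.2, 0.2]
grip_width: 46.6
finger_force: 0.0
t3.42 pos [ 534.1 -226.2  181.8] tool shift m [ 0.0002  0.0012 -0.1132] turn [0.    0.    0.001] F [-0.2 -0.2  0.2] w46.6 f0.0
```

```bash
python3 -m crank '[[0,0,0,0,0,0],[0,0,0,0,0,0],[0,0,0,0,0,0],[0,0,0,0,0,0]]' 0;python3 -m crank '[[0,0,-0.015,0,0,0],[0,0,-0.025,0,0,0],[0,0,-0.03,0,0,0],[0,0,-0.03,0,0,0],[0,0,-0.02,0,0,0]]';  python3 d.py 652 -144 305
```

```text
time: 3.92
tool_pos: [533.9, -226.1, 181.4]
tcp_rot: [-3.141, 0.0, 0.694]
contact_force: [-0.8, 0.1, -2.8]
grip_width: 36.9
finger_force: 27.0
time: 4.55
tool_pos: [534.3, -226.3, 304.4]
tcp_rot: [3.139, -0.001, 0.694]
contact_force: [1.1, -0.9, -3.7]
grip_width: 37.1
finger_force: 26.9
t4.55 pos [ 534.3 -226.3  304.4] tool shift m [ 0.1431  0.012  -0.0004] turn [ 0.003 -0.001  0.001] F [ 1.1 -0.9 -3.7] w37.1 f26.9
```

```bash
python3 -m crank '[[0.02,0.002,0,0,0,0],[0.035,0.003,0,0,0,0],[0.035,0.003,0,0,0,0],[0.035,0.003,0,0,0,0],[0.018,0.001,0,0,0,0]]';python3 -m crank '[[0,0,0,0,0,0],[0,0,0.03,0,0,0],[0,0,0.03,0,0,0],[0,0,0.02,0,0,0],[0,0,0,0,0,0]]';  python3 d.py 652 -144 192
```

```text
time: 5.18
tool_pos: [653.3, -141.5, 300.0]
tcp_rot: [-3.14, 0.0, 0.696]
contact_force: [-1.4, 0.1, -3.7]
grip_width: 36.4
finger_force: 26.9
time: 5.8
tool_pos: [650.3, -143.9, 219.6]
tcp_rot: [-3.137, 0.003, 0.693]
contact_force: [-0.9, -0.5, -3.5]
grip_width: 36.4
finger_force: 26.9
t5.80 pos [ 650.3 -143.9  219.6] tool shift m [0.0014 0.0013 0.0276] turn [-0.004  0.003  0.   ] F [-0.9 -0.5 -3.5] w36.4 f26.9
```

```bash
python3 -m crank '[[0,0,0.015,0,0,0],[0,0,0.007,0,0,0],[0,0,0.002,0,0,0],[0,0,0.002,0,0,0],[0,0,0,0,0,0]]'; python3 -m crank '[[0,0,0.001,0,0,0],[0,0,0.001,0,0,0],[0,0,0,0,0,0]]'
```

```text
time: 6.42
tool_pos: [651.8, -144.0, 195.9]
tcp_rot: [3.141, -0.0, 0.694]
contact_force: [-0.7, 0.7, -4.2]
grip_width: 36.5
finger_force: 26.9
time: 6.8
tool_pos: [651.7, -144.0, 193.7]
tcp_rot: [-3.142, 0.0, 0.694]
contact_force: [0.6, -0.6, -3.9]
grip_width: 36.3
finger_force: 26.9
```

```bash
python3 -m crank '[[0,0,0.001,0,0,0],[0,0,0.001,0,0,0],[0,0,0,0,0,0]]';  python3 d.py 652 -144 192
```

```text
time: 7.18
tool_pos: [651.8, -144.0, 191.9]
tcp_rot: [3.141, -0.0, 0.694]
contact_force: [-0.4, -0.1, -2.6]
grip_width: 36.0
finger_force: 27.1
t7.17 pos [ 651.8 -144.   191.9] tool shift m [ 0.0001  0.0001 -0.0001] turn [ 0.    -0.     0.001] F [-0.4 -0.1 -2.6] w36.0 f27.1
```

```bash
python3 -m crank '[[0,0,0,0,0,0],[0,0,0,0,0,0],[0,0,0,0,0,0],[0,0,0,0,0,0],[0,0,0,0,0,0]]' 100; python3 -m crank '[[0,0,-0.02,0,0,0],[0,0,-0.03,0,0,0],[0,0,-0.02,0,0,0],[0,0,0,0,0,0]]';  python3 d.py 453 -130 220
```

```text
time: 7.8
tool_pos: [651.7, -144.0, 191.8]
tcp_rot: [3.141, -0.0, 0.694]
contact_force: [-0.2, 0.5, -0.4]
grip_width: 82.2
finger_force: 0.0
time: 8.3
tool_pos: [652.4, -144.2, 263.5]
tcp_rot: [3.138, -0.002, 0.694]
contact_force: [-0.4, 0.2, -0.5]
grip_width: 91.9
finger_force: 0.0
t8.30 pos [ 652.4 -144.2  263.5] tool shift m [-0.1443 -0.1386  0.0428] turn [ 0.003 -0.002  0.001] F [-0.4  0.2 -0.5] w91.9 f0.0
```

```bash
python3 -m crank '[[-0.036,-0.035,0,0,0,0],[-0.036,-0.035,0,0,0,0],[-0.036,-0.035,0,0,0,0],[-0.036,-0.034,0.02,0,0,0],[0,0,0.02,0,0,0]]' >/dev/null; python3 -m crank '[[0,0,0,0,0,0],[0,0,0,0,0,0]]' >/dev/null;  python3 d.py 453 -130 130
python3 - <<'E'
from h import *
a=cap('top')['color'];b=cap('scene')['color']
cv2.imwrite('pics/m2.png',cv2.resize(np.hstack([a[80:280,110:310],b[110:310,200:400]]),None,fx=2,fy=2))
E
```

```text
t9.18 pos [ 452.7 -129.4  221.9] tool shift m [-0.0001  0.0007  0.0919] turn [ 0.    -0.     0.001] F [-0.2  0.3 -0.6] w91.7 f0.0
```

View pics/m2.png

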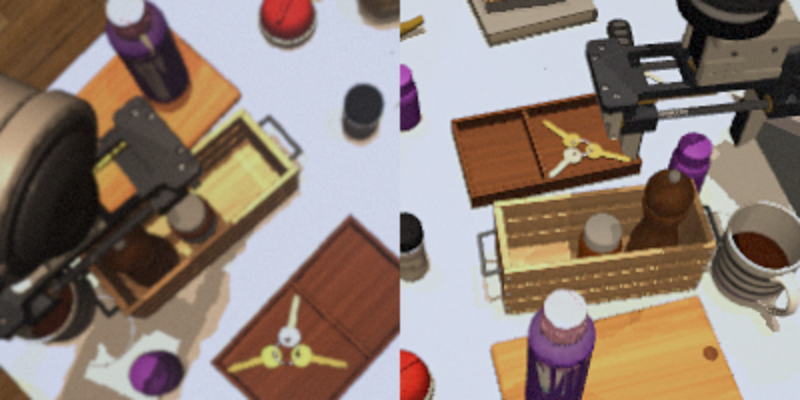

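The bottle stands upright on the board (left 155,50; right 560,340), and the gripper is over the mill. I'll descend and grip.

```bash
python3 -m crank '[[0,0,0.03,0,0,0],[0,0,0.03,0,0,0],[0,0,0.025,0,0,0],[0,0,0.008,0,0,0],[0,0,0,0,0,0]]' 100 ; python3 -m crank '[[0,0,0,0,0,0],[0,0,0,0,0,0],[0,0,0,0,0,0],[0,0,0,0,0,0],[0,0,0,0,0,0]]' 0 >/dev/null; python3 -m crank '[[0,0,0,0,0,0],[0,0,0,0,0,0],[0,0,0,0,0,0]]' 0;  python3 d.py 453 -130 240
```

```text
time: 9.9
tool_pos: [452.5, -129.3, 128.9]
tcp_rot: [3.141, 0.0, 0.694]
contact_force: [0.0, -0.2, 0.9]
grip_width: 91.8
finger_force: 0.0
time: 10.9
tool_pos: [452.1, -129.2, 128.8]
tcp_rot: [3.142, 0.0, 0.694]
contact_force: [-0.2, 0.8, 2.8]
grip_width: 47.2
finger_force: 30.0
t10.90 pos [ 452.1 -129.2  128.8] tool shift m [ 0.0002  0.0012 -0.1112] turn [0.    0.    0.001] F [-0.2  0.8  2.8] w47.2 f30.0
```

```bash
python3 -m crank '[[0,0,-0.015,0,0,0],[0,0,-0.025,0,0,0],[0,0,-0.03,0,0,0],[0,0,-0.03,0,0,0],[0,0,-0.02,0,0,0]]';  python3 d.py 552 -46 246
```

```text
time: 11.52
tool_pos: [452.2, -129.3, 249.6]
tcp_rot: [3.141, -0.0, 0.694]
contact_force: [0.5, -0.2, -1.8]
grip_width: 47.1
finger_force: 30.0
t11.53 pos [ 452.2 -129.3  249.6] tool shift m [ 0.13   -0.0002  0.0037] turn [ 0.001 -0.     0.001] F [ 0.5 -0.2 -1.8] w47.1 f30.0
```

```bash
python3 -m crank '[[0.02,0,0,0,0,0],[0.035,0,0,0,0,0],[0.035,0,0,0,0,0],[0.03,0,0,0,0,0],[0.01,0,0,0,0,0]]' >/dev/null;python3 -m crank '[[0,0,0,0,0,0],[0,0,0.03,0,0,0],[0,0,0.03,0,0,0],[0,0,0.03,0,0,0],[0,0,0.01,0,0,0]]' >/dev/null; python3 -m crank '[[0,0,0.004,0,0,0],[0,0,0,0,0,0],[0,0,0,0,0,0]]'; python3 d.py 552 -46 139
```

```text
time: 13.15
tool_pos: [552.6, -46.3, 145.7]
tcp_rot: [3.14, -0.001, 0.694]
contact_force: [-0.9, -0.2, -1.9]
grip_width: 47.3
finger_force: 30.0
t13.15 pos [552.6 -46.3 145.7] tool shift m [-0.0003 -0.0006  0.0067] turn [ 0.002 -0.001  0.001] F [-0.9 -0.2 -1.9] w47.3 f30.0
```

```bash
python3 -m crank '[[0,0,0.004,0,0,0],[0,0,0.001,0,0,0],[0,0,0,0,0,0]]'; python3 -m crank '[[0,0,0.001,0,0,0],[0,0,0.0005,0,0,0],[0,0,0,0,0,0]]'
```

```text
time: 13.52
tool_pos: [552.0, -46.0, 139.6]
tcp_rot: [-3.142, 0.0, 0.694]
contact_force: [0.1, 0.9, -1.7]
grip_width: 47.3
finger_force: 30.0
time: 13.9
tool_pos: [552.3, -46.0, 138.8]
tcp_rot: [3.141, -0.001, 0.694]
contact_force: [-0.6, 0.7, 4.0]
grip_width: 47.2
finger_force: 30.0
```

Contact; release and move over the pill bottle.

```bash
python3 -m crank '[[0,0,0,0,0,0],[0,0,0,0,0,0],[0,0,0,0,0,0],[0,0,0,0,0,0],[0,0,0,0,0,0]]' 100; python3 -m crank '[[0,0,-0.02,0,0,0],[0,0,-0.03,0,0,0],[0,0,-0.02,0,0,0],[0,0,0,0,0,0]]';  python3 d.py 494 -177.5 150
```

```text
time: 14.52
tool_pos: [552.0, -46.1, 138.1]
tcp_rot: [3.142, 0.0, 0.694]
contact_force: [-1.2, -0.3, -0.8]
grip_width: 90.1
finger_force: 0.0
time: 15.02
tool_pos: [552.9, -46.3, 209.6]
tcp_rot: [3.139, -0.002, 0.694]
contact_force: [-0.1, 0.4, -0.6]
grip_width: 92.0
finger_force: 0.0
t15.03 pos [552.9 -46.3 209.6] tool shift m [-0.1293  0.0631  0.0595] turn [ 0.003 -0.002  0.001] F [-0.1  0.4 -0.6] w92.0 f0.0
```

```bash
python3 -m crank '[[-0.04,0,0,0,0,0],[-0.045,0.02,0,0,0,0],[-0.044,0.043,0,0,0,0],[0,0,0.03,0,0,0],[0,0,0,0,0,0]]' 100 >/dev/null; python3 -m crank '[[0,0,0,0,0,0],[0,0,0,0,0,0]]' >/dev/null; python3 d.py 494 -177.5 46
python3 - <<'E'
from h import *
a=cap('top')['color'];b=cap('scene')['color']
cv2.imwrite('pics/m3.png',cv2.resize(np.hstack([a[80:280,110:310],b[150:350,200:400]]),None,fx=2,fy=2))
E
```

```text
t15.90 pos [ 493.8 -176.5  179. ] tool shift m [-0.0005  0.0007  0.133 ] turn [ 0.001 -0.001  0.002] F [-0.5 -0.8 -0.2] w91.8 f0.0
```

View pics/m3.png

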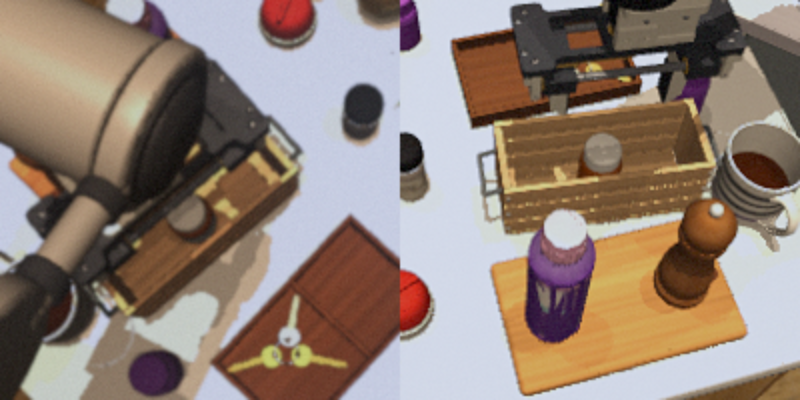

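Mill and bottle both stand on the board, and the pill bottle is upright in the caddy between the open fingers. Descend.

```bash
python3 -m crank '[[0,0,0.03,0,0,0],[0,0,0.03,0,0,0],[0,0,0.03,0,0,0],[0,0,0.02,0,0,0],[0,0,0,0,0,0]]' 100 ; python3 -m crank '[[0,0,0.015,0,0,0],[0,0,0.006,0,0,0],[0,0,0,0,0,0]]'; python3 -m crank '[[0,0,0,0,0,0],[0,0,0,0,0,0],[0,0,0,0,0,0],[0,0,0,0,0,0],[0,0,0,0,0,0]]' 0 >/dev/null; python3 -m crank '[[0,0,0,0,0,0],[0,0,0,0,0,0],[0,0,0,0,0,0]]' 0;  python3 d.py 421 -352 160
```

```text
time: 16.62
tool_pos: [492.6, -176.4, 67.4]
tcp_rot: [-3.139, 0.001, 0.694]
contact_force: [-0.3, -0.1, 0.6]
grip_width: 92.2
finger_force: 0.0
time: 17.0
tool_pos: [493.0, -176.9, 47.0]
tcp_rot: [-3.141, 0.0, 0.694]
contact_force: [-0.1, 0.2, -0.2]
grip_width: 91.7
finger_force: 0.0
time: 18.0
tool_pos: [493.2, -177.0, 47.3]
tcp_rot: [3.141, 0.0, 0.694]
contact_force: [-1.4, -0.5, 0.9]
grip_width: 45.5
finger_force: 30.0
t18.00 pos [ 493.2 -177.    47.3] tool shift m [-0.1674  0.0884 -0.1127] turn [0.    0.    0.001] F [-1.4 -0.5  0.9] w45.5 f30.0
```

```bash
python3 -m crank '[[0,0,-0.015,0,0,0],[0,0,-0.03,0,0,0],[0,0,-0.03,0,0,0],[0,0,-0.03,0,0,0],[0,0,-0.02,0,0,0]]'; python3 -m crank '[[-0.034,0,0,0,0,0],[-0.04,0.02,0,0,0,0],[-0.04,0.03,0,0,0,0],[-0.04,0.03,0,0,0,0],[-0.013,0.008,0,0,0,0]]' >/dev/null; python3 -m crank '[[0,0,0.02,0,0,0],[0,0,0.02,0,0,0],[0,0,0,0,0,0],[0,0,0,0,0,0]]';   python3 d.py 421 -352 48
python3 - <<'E'
from h import *
a=cap('top')['color'];b=cap('scene')['color']
cv2.imwrite('pics/m4.png',cv2.resize(np.hstack([a[130:330,200:400],b[110:310,160:360]]),None,fx=2,fy=2))
E
```

```text
time: 18.62
tool_pos: [493.5, -177.2, 174.8]
tcp_rot: [3.139, -0.001, 0.694]
contact_force: [-0.3, -0.1, -1.3]
grip_width: 45.1
finger_force: 30.0
time: 19.75
tool_pos: [421.5, -351.3, 133.3]
tcp_rot: [3.14, -0.0, 0.694]
contact_force: [0.3, 0.9, -0.6]
grip_width: 45.3
finger_force: 30.0
t19.75 pos [ 421.5 -351.3  133.3] tool shift m [-0.0008  0.0001  0.0853] turn [ 0.001 -0.     0.001] F [ 0.3  0.9 -0.6] w45.3 f30.0
```

View pics/m4.png

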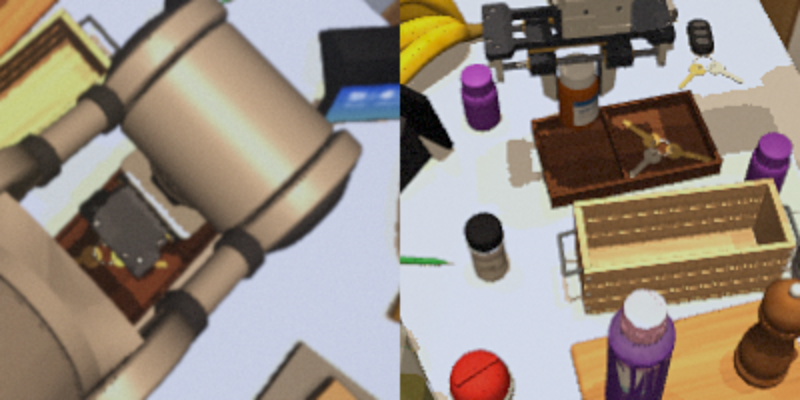

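The pill bottle is held upright above the compartment (right half 580,95). The spice jar is at crop (487,240), undisturbed. Lower and release.

```bash
python3 -m crank '[[0,0,0.02,0,0,0],[0,0,0.03,0,0,0],[0,0,0.025,0,0,0],[0,0,0.005,0,0,0],[0,0,0,0,0,0]]' >/dev/null; python3 -m crank '[[0,0,0.002,0,0,0],[0,0,0.001,0,0,0],[0,0,0,0,0,0]]';   python3 d.py 421 -352 48
```

```text
time: 20.85
tool_pos: [421.1, -351.6, 49.6]
tcp_rot: [3.141, 0.0, 0.694]
contact_force: [0.6, -0.6, -1.2]
grip_width: 45.2
finger_force: 30.0
t20.85 pos [ 421.1 -351.6   49.6] tool shift m [-0.0004  0.0002  0.0016] turn [0.001 0.    0.001] F [ 0.6 -0.6 -1.2] w45.2 f30.0
```

```bash
python3 -m crank '[[0,0,0.001,0,0,0],[0,0,0.001,0,0,0],[0,0,0,0,0,0]]'; python3 -m crank '[[0,0,0,0,0,0],[0,0,0,0,0,0],[0,0,0,0,0,0],[0,0,0,0,0,0],[0,0,0,0,0,0]]' 100; python3 -m crank '[[0,0,-0.03,0,0,0],[0,0,-0.04,0,0,0],[0,0,-0.04,0,0,0],[0,0,0,0,0,0]]';  python3 d.py 601 -356 150
```

```text
time: 21.22
tool_pos: [421.1, -351.5, 47.3]
tcp_rot: [3.141, 0.0, 0.694]
contact_force: [-0.3, 0.1, 1.2]
grip_width: 45.3
finger_force: 30.0
time: 21.85
tool_pos: [421.0, -351.5, 47.2]
tcp_rot: [3.141, 0.0, 0.694]
contact_force: [0.2, 0.2, -0.6]
grip_width: 89.3
finger_force: 0.0
time: 22.35
tool_pos: [422.3, -352.8, 160.5]
tcp_rot: [3.135, -0.0, 0.694]
contact_force: [-0.2, -0.4, 0.4]
grip_width: 92.1
finger_force: 0.0
t22.35 pos [ 422.3 -352.8  160.5] tool shift m [0.1353 0.1166 0.0113] turn [ 0.007 -0.     0.001] F [-0.2 -0.4  0.4] w92.1 f0.0
```

```bash
python3 -m crank '[[0.02,0.03,0,0,0,0],[0.03,0.04,0,0,0,0],[0.03,0.04,0,0,0,0],[0.03,0.006,0,0,0,0],[0.025,0,0,0,0,0]]' >/dev/null; python3 -m crank '[[0,0,0,0,0,0],[0,0,0,0,0,0]]' >/dev/null; python3 d.py 601 -356 150
python3 - <<'E'
from h import *
t=cap('top');a=t['color'];s=cap('scene');b=s['color']
x=np.hstack([a[30:230,180:380],b[110:310,160:360]])
for i,c,ox,oy in((0,t,180,30),(200,s,160,110)):
  for z in(0,90):
    for th in np.arange(0,6.28,.15):
        u,v=proj(c,[601+21*np.cos(th),-356+21*np.sin(th),z]); u=int(round(u-ox)); v=int(round(v-oy))
        if 0<=u<200 and 0<=v<200: x[v,i+u]=(0,255,0)
cv2.imwrite('pics/m5.png',cv2.resize(x,None,fx=2,fy=2,interpolation=cv2.INTER_NEAREST))
E
```

```text
t23.23 pos [ 598.3 -354.3  157.1] tool shift m [0.0011 0.003  0.0071] turn [-0.     0.001  0.001] F [-0.9  0.3  0.3] w92.1 f0.0
```

View pics/m5.png

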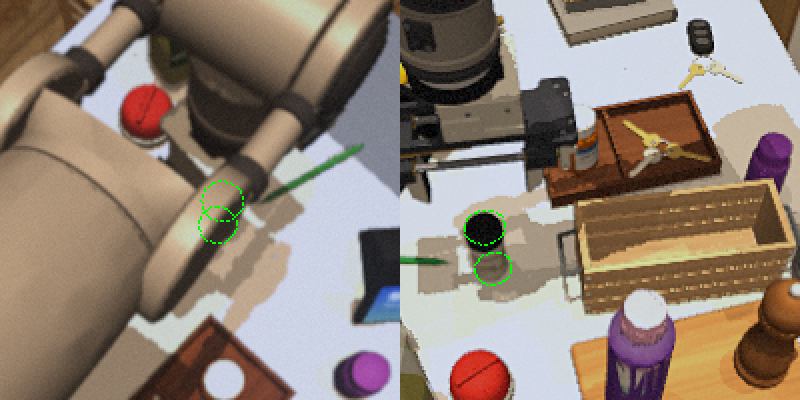

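```bash
python3 - <<'E'
from h import *
t=cap('top');s=cap('scene')
for n,a,b in (('jar lid?',(304,62),(150,264)),('oil cap?',(304,62),(131,268)),('oil?',(269,3),(131,268)),('red',(254,83),(200,297))):
    o1,d1=ray(t,*a);o2,d2=ray(s,*b)
    k=np.linalg.lstsq(np.c_[d1,-d2],o2-o1,rcond=None)[0]
    P=(o1+d1*k[0]+o2+d2*k[1])/2; q=P[:2]-[601,-356]
    print(n,P.round(),np.linalg.norm(o1+d1*k[0]-o2-d2*k[1]).round(1),'n,u',(q@[.769,.639]).round(),(q@[.639,-.769]).round())
E
```

```text
jar lid? [ 737. -383.  108.] 10.1 n,u 88.0 108.0
oil cap? [ 753. -398.   96.] 23.0 n,u 90.0 130.0
oil? [ 789. -320.  251.] 9.4 n,u 168.0 92.0
red [ 723. -281.   44.] 4.7 n,u 142.0 20.0
```

The projected circles sit on the jar in the scene view (485,229). The pill bottle stands in the tray compartment (585,135), and neighbouring objects are clear. Descend and grip.

```bash
python3 -m crank '[[0.001,0.003,0.03,0,0,0],[0,0,0.03,0,0,0],[0,0,0.03,0,0,0],[0,0,0.02,0,0,0],[0,0,0.005,0,0,0]]' 100 >/dev/null; python3 -m crank '[[0,0,0,0,0,0],[0,0,0,0,0,0],[0,0,0,0,0,0]]'; python3 -m crank '[[0,0,0,0,0,0],[0,0,0,0,0,0],[0,0,0,0,0,0],[0,0,0,0,0,0],[0,0,0,0,0,0]]' 0 >/dev/null; python3 -m crank '[[0,0,0,0,0,0],[0,0,0,0,0,0],[0,0,0,0,0,0]]' 0;  python3 d.py 493.5 -177.5 180
```

```text
time: 24.42
tool_pos: [602.2, -356.3, 43.4]
tcp_rot: [3.14, -0.0, 0.694]
contact_force: [0.4, -0.5, -0.6]
grip_width: 91.9
finger_force: 0.0
time: 25.42
tool_pos: [601.7, -356.0, 42.2]
tcp_rot: [3.141, 0.0, 0.694]
contact_force: [0.6, -0.2, -0.7]
grip_width: 40.9
finger_force: 30.0
t25.43 pos [ 601.7 -356.    42.2] tool shift m [ 0.031  -0.2064 -0.1378] turn [0.    0.    0.001] F [ 0.6 -0.2 -0.7] w40.9 f30.0
```

```bash
python3 -m crank '[[0,0,-0.015,0,0,0],[0,0,-0.03,0,0,0],[0,0,-0.03,0,0,0],[0,0,-0.03,0,0,0],[0,0,-0.03,0,0,0]]'; python3 -m crank '[[0.01,-0.03,0,0,0,0],[0.01,-0.045,0,0,0,0],[0.01,-0.045,0,0,0,0],[0,-0.045,0,0,0,0],[0,-0.04,0,0,0,0]]' >/dev/null; python3 -m crank '[[0,0,0,0,0,0],[0,0,0,0,0,0],[0,0,0,0,0,0]]'; python3 d.py 493.5 -177.5 49
python3 - <<'E'
from h import *
a=cap('top')['color'];b=cap('scene')['color']
cv2.imwrite('pics/m6.png',cv2.resize(np.hstack([a[80:280,110:310],b[130:330,200:400]]),None,fx=2,fy=2))
E
```

```text
time: 26.05
tool_pos: [601.7, -355.9, 179.4]
tcp_rot: [3.141, -0.0, 0.694]
contact_force: [0.3, -0.3, -1.6]
grip_width: 40.6
finger_force: 30.0
time: 27.05
tool_pos: [494.4, -180.1, 177.5]
tcp_rot: [3.141, -0.0, 0.693]
contact_force: [0.3, -0.3, -1.8]
grip_width: 40.6
finger_force: 30.0
t27.05 pos [ 494.4 -180.1  177.5] tool shift m [ 0.0009 -0.0027  0.1285] turn [ 0.001 -0.     0.   ] F [ 0.3 -0.3 -1.8] w40.6 f30.0
```

View pics/m6.png

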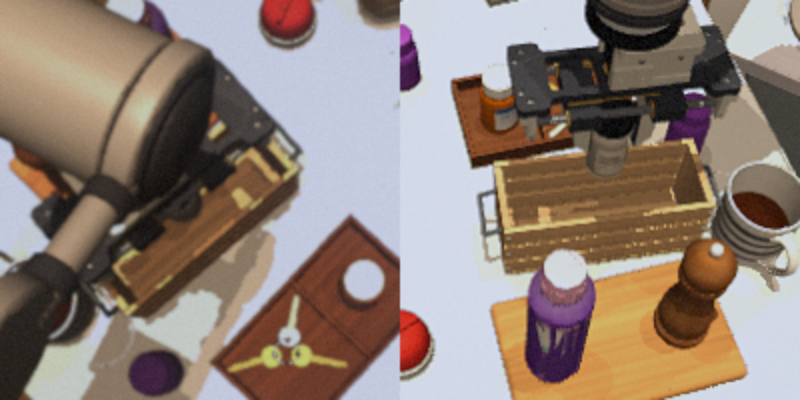

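The pill bottle stands in its compartment (left 363,282). The spice jar is held upright above the middle of the caddy (right 607,150). Lower it.

```bash
python3 -m crank '[[0.001,-0.002,0.03,0,0,0],[0,0,0.03,0,0,0],[0,0,0.03,0,0,0],[0,0,0.025,0,0,0],[0,0,0.007,0,0,0]]' >/dev/null; python3 -m crank '[[0,0,0.002,0,0,0],[0,0,0.001,0,0,0],[0,0,0,0,0,0],[0,0,0,0,0,0]]'; python3 -m crank '[[0,0,0.001,0,0,0],[0,0,0.001,0,0,0],[0,0,0,0,0,0]]'
```

```text
time: 28.28
tool_pos: [493.4, -177.2, 52.8]
tcp_rot: [3.141, -0.0, 0.694]
contact_force: [0.8, -0.3, -1.0]
grip_width: 40.9
finger_force: 30.0
time: 28.65
tool_pos: [493.1, -177.0, 50.1]
tcp_rot: [-3.141, 0.0, 0.694]
contact_force: [-0.6, -0.6, -1.3]
grip_width: 41.0
finger_force: 30.0
```

```bash
python3 -m crank '[[0,0,0.001,0,0,0],[0,0,0.001,0,0,0],[0,0,0,0,0,0]]';  python3 -m crank '[[0,0,0,0,0,0],[0,0,0,0,0,0],[0,0,0,0,0,0],[0,0,0,0,0,0],[0,0,0,0,0,0]]' 100; python3 -m crank '[[0,0,-0.03,0,0,0],[0,0,-0.04,0,0,0],[0,0,-0.05,0,0,0],[0,0,-0.04,0,0,0],[0,0,-0.01,0,0,0]]';  python3 d.py 552 -46 220
```

```text
time: 29.02
tool_pos: [493.1, -177.0, 48.2]
tcp_rot: [-3.142, 0.0, 0.694]
contact_force: [-0.0, -0.7, -0.9]
grip_width: 40.5
finger_force: 30.0
time: 29.65
tool_pos: [493.2, -177.0, 48.2]
tcp_rot: [3.141, 0.0, 0.694]
contact_force: [-0.1, 0.2, -0.7]
grip_width: 86.4
finger_force: 0.0
time: 30.28
tool_pos: [494.2, -177.5, 221.0]
tcp_rot: [3.137, -0.002, 0.694]
contact_force: [0.5, 0.6, -0.6]
grip_width: 91.8
finger_force: 0.0
t30.27 pos [ 494.2 -177.5  221. ] tool shift m [ 0.1285 -0.0642  0.0009] turn [ 0.005 -0.002  0.001] F [ 0.5  0.6 -0.6] w91.8 f0.0
```

```bash
python3 -m crank '[[0,-0.034,0,0,0,0],[0.024,-0.03,0,0,0,0],[0.035,0,0,0,0,0],[0.035,0,0,0,0,0],[0.035,0,0,0,0,0]]' >/dev/null; python3 -m crank '[[0,0,0,0,0,0],[0,0,0,0,0,0],[0,0,0,0,0,0]]'; python3 d.py 552 -46 139
python3 - <<'E'
from h import *
a=cap('top')['color'];b=cap('scene')['color']
cv2.imwrite('pics/m7.png',cv2.resize(np.hstack([a[80:280,110:310],b[130:330,200:400]]),None,fx=2,fy=2))
E
```

```text
time: 31.28
tool_pos: [550.7, -45.9, 217.9]
tcp_rot: [-3.141, 0.001, 0.693]
contact_force: [0.1, 0.2, -0.1]
grip_width: 91.9
finger_force: 0.0
t31.27 pos [550.7 -45.9 217.9] tool shift m [0.001  0.0009 0.0789] turn [-0.001  0.001  0.   ] F [ 0.1  0.2 -0.1] w91.9 f0.0
```

View pics/m7.png

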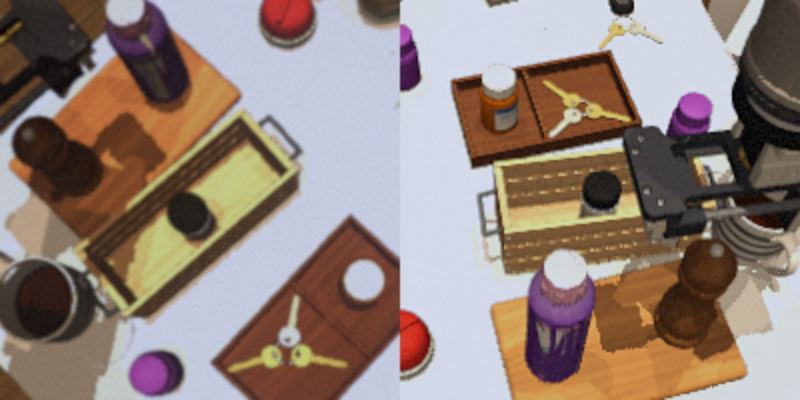

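Spice jar stands in the middle of the caddy (left 190,215); mill and bottle are still upright on the board. Pick the mill.

```bash
python3 -m crank '[[0.001,0,0.02,0,0,0],[0,0,0.03,0,0,0],[0,0,0.02,0,0,0],[0,0,0.009,0,0,0],[0,0,0,0,0,0]]' 100 >/dev/null; python3 -m crank '[[0,0,0,0,0,0],[0,0,0,0,0,0]]'; python3 -m crank '[[0,0,0,0,0,0],[0,0,0,0,0,0],[0,0,0,0,0,0],[0,0,0,0,0,0],[0,0,0,0,0,0]]' 0 >/dev/null; python3 -m crank '[[0,0,0,0,0,0],[0,0,0,0,0,0],[0,0,0,0,0,0]]' 0; python3 -m crank '[[0,0,-0.015,0,0,0],[0,0,-0.025,0,0,0],[0,0,-0.03,0,0,0],[0,0,-0.03,0,0,0],[0,0,-0.01,0,0,0]]';  python3 d.py 452.5 -129.5 245
```

```text
time: 32.25
tool_pos: [552.6, -44.8, 140.1]
tcp_rot: [3.14, -0.001, 0.694]
contact_force: [0.4, 0.0, 0.2]
grip_width: 91.9
finger_force: 0.0
time: 33.25
tool_pos: [552.3, -44.7, 139.3]
tcp_rot: [3.141, -0.0, 0.694]
contact_force: [0.6, 0.7, -0.2]
grip_width: 47.1
finger_force: 30.0
time: 33.88
tool_pos: [552.8, -44.7, 251.7]
tcp_rot: [3.139, -0.002, 0.694]
contact_force: [0.5, 0.9, -2.1]
grip_width: 47.0
finger_force: 30.0
t33.88 pos [552.8 -44.7 251.7] tool shift m [-0.1314  0.001   0.0064] turn [ 0.003 -0.002  0.001] F [ 0.5  0.9 -2.1] w47.0 f30.0
```

```bash
python3 -m crank '[[-0.02,0,0,0,0,0],[-0.035,0,0,0,0,0],[-0.035,0,0,0,0,0],[-0.031,0,0,0,0,0],[-0.01,0.001,0,0,0,0]]' >/dev/null;python3 -m crank '[[0,0,0,0,0,0],[0,0,0,0,0,0],[0,0,0,0,0,0]]'; python3 d.py 452.5 -129.5 130
python3 - <<'E'
from h import *
a=cap('top')['color'];b=cap('scene')['color']
cv2.imwrite('pics/m8.png',cv2.resize(np.hstack([a[80:280,110:310],b[130:330,200:400]]),None,fx=2,fy=2))
E
```

```text
time: 34.88
tool_pos: [452.6, -128.7, 249.1]
tcp_rot: [-3.141, -0.0, 0.695]
contact_force: [-0.2, 1.0, -2.5]
grip_width: 47.2
finger_force: 30.0
t34.88 pos [ 452.6 -128.7  249.1] tool shift m [-0.0006  0.0006  0.1191] turn [-0.    -0.     0.002] F [-0.2  1.  -2.5] w47.2 f30.0
```

View pics/m8.png

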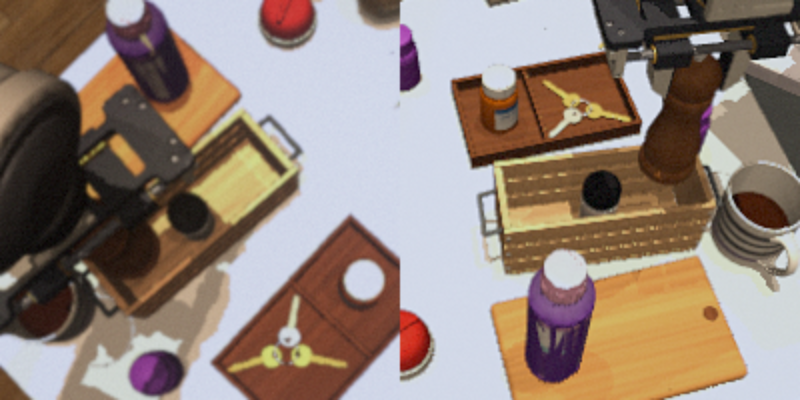

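The mill hangs upright above its end of the caddy (right 675,140), clear of the spice jar. Lower it.

```bash
python3 -m crank '[[0,0,0.03,0,0,0],[0,0,0.03,0,0,0],[0,0,0.03,0,0,0],[0,0,0.02,0,0,0],[0,0,0.004,0,0,0]]' >/dev/null; python3 -m crank '[[0,0,0.002,0,0,0],[0,0,0.001,0,0,0],[0,0,0,0,0,0],[0,0,0,0,0,0]]'; python3 -m crank '[[0,0,0.001,0,0,0],[0,0,0,0,0,0],[0,0,0,0,0,0]]'
```

```text
time: 36.1
tool_pos: [452.3, -129.3, 132.6]
tcp_rot: [3.141, -0.0, 0.694]
contact_force: [0.8, 0.1, -1.2]
grip_width: 47.2
finger_force: 30.0
time: 36.48
tool_pos: [452.1, -129.2, 131.2]
tcp_rot: [3.141, -0.0, 0.694]
contact_force: [0.4, 0.1, -2.5]
grip_width: 47.2
finger_force: 30.0
```

```bash
python3 -m crank '[[0,0,0.001,0,0,0],[0,0,0.001,0,0,0],[0,0,0,0,0,0]]';  python3 -m crank '[[0,0,0,0,0,0],[0,0,0,0,0,0],[0,0,0,0,0,0],[0,0,0,0,0,0],[0,0,0,0,0,0]]' 100; python3 -m crank '[[0,0,-0.03,0,0,0],[0,0,-0.04,0,0,0],[0,0,-0.05,0,0,0],[0,0,-0.02,0,0,0],[0,0,0,0,0,0]]';  python3 d.py 652 -144 265
```

```text
time: 36.85
tool_pos: [452.1, -129.2, 129.2]
tcp_rot: [3.142, 0.0, 0.694]
contact_force: [-0.2, 1.1, -1.5]
grip_width: 47.5
finger_force: 30.0
time: 37.48
tool_pos: [452.1, -129.2, 129.2]
tcp_rot: [3.142, 0.0, 0.694]
contact_force: [-0.4, 0.1, 0.7]
grip_width: 90.2
finger_force: 0.0
time: 38.1
tool_pos: [452.7, -129.5, 270.5]
tcp_rot: [3.138, -0.001, 0.694]
contact_force: [-1.0, 0.1, -0.1]
grip_width: 92.2
finger_force: 0.0
t38.10 pos [ 452.7 -129.5  270.5] tool shift m [0.1439 0.1386 0.0062] turn [ 0.003 -0.001  0.001] F [-1.   0.1 -0.1] w92.2 f0.0
```

```bash
python3 -m crank '[[0.026,0.025,0,0,0,0],[0.036,0.035,0,0,0,0],[0.036,0.035,0,0,0,0],[0.03,0.03,0,0,0,0],[0.015,0.013,0,0,0,0]]' >/dev/null; python3 -m crank '[[0,0,0,0,0,0],[0,0,0,0,0,0],[0,0,0,0,0,0]]' >/dev/null; python3 d.py 652 -144 192
python3 - <<'E'
from h import *
a=cap('top')['color'];b=cap('scene')['color']
cv2.imwrite('pics/m9.png',cv2.resize(np.hstack([a[80:280,110:310],b[130:330,200:400]]),None,fx=2,fy=2))
E
```

```text
t39.10 pos [ 649.5 -143.9  269.4] tool shift m [0.0019 0.0017 0.0774] turn [-0.     0.     0.001] F [-0.4  1.  -0.3] w91.5 f0.0
```

View pics/m9.png

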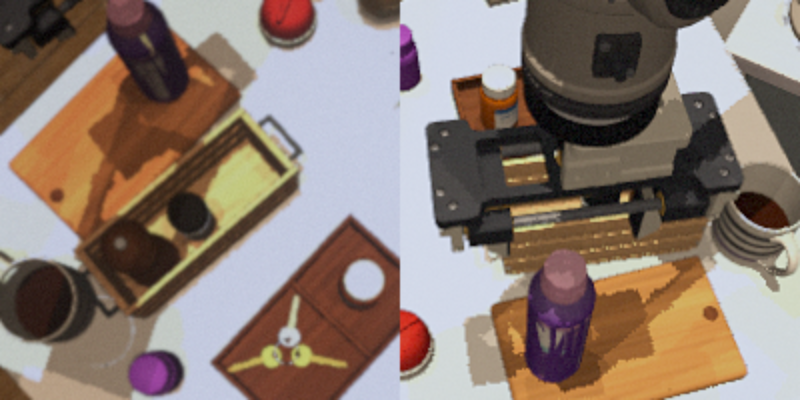

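The mill is back upright at its end (left 130,250). The spice jar (190,215) is undisturbed, and the bottle on the board is below the gripper.

```bash
python3 -m crank '[[0.002,0.001,0.02,0,0,0],[0,0,0.03,0,0,0],[0,0,0.02,0,0,0],[0,0,0.006,0,0,0],[0,0,0,0,0,0]]' 100 >/dev/null; python3 -m crank '[[0,0,0,0,0,0],[0,0,0,0,0,0]]'; python3 -m crank '[[0,0,0,0,0,0],[0,0,0,0,0,0],[0,0,0,0,0,0],[0,0,0,0,0,0],[0,0,0,0,0,0]]' 0 >/dev/null; python3 -m crank '[[0,0,0,0,0,0],[0,0,0,0,0,0],[0,0,0,0,0,0],[0,0,0,0,0,0]]' 0; python3 -m crank '[[0,0,-0.015,0,0,0],[0,0,-0.025,0,0,0],[0,0,-0.03,0,0,0],[0,0,-0.03,0,0,0],[0,0,-0.01,0,0,0]]';  python3 d.py 534 -226.5 300
```

```text
time: 40.08
tool_pos: [652.8, -143.5, 194.2]
tcp_rot: [3.14, -0.001, 0.694]
contact_force: [-0.7, -0.0, -0.6]
grip_width: 91.9
finger_force: 0.0
time: 41.2
tool_pos: [652.4, -143.3, 193.1]
tcp_rot: [-3.141, 0.0, 0.694]
contact_force: [-0.6, 0.6, -1.4]
grip_width: 36.1
finger_force: 26.6
time: 41.82
tool_pos: [653.0, -143.6, 306.1]
tcp_rot: [3.138, -0.002, 0.694]
contact_force: [0.3, -0.6, -3.4]
grip_width: 35.8
finger_force: 27.4
t41.83 pos [ 653.  -143.6  306.1] tool shift m [-0.1446 -0.0124  0.0057] turn [ 0.004 -0.002  0.001] F [ 0.3 -0.6 -3.4] w35.8 f27.4
```

```bash
python3 -m crank '[[-0.02,-0.002,0,0,0,0],[-0.04,-0.003,0,0,0,0],[-0.04,-0.003,0,0,0,0],[-0.033,-0.003,0,0,0,0],[-0.011,-0.001,0,0,0,0]]' >/dev/null;python3 -m crank '[[0,0,0,0,0,0],[0,0,0,0,0,0],[0,0,0,0,0,0]]'; python3 d.py 534 -226.5 184
python3 - <<'E'
from h import *
a=cap('top')['color'];b=cap('scene')['color']
cv2.imwrite('pics/m10.png',cv2.resize(np.hstack([a[80:280,110:310],b[110:310,200:400]]),None,fx=2,fy=2))
E
```

```text
time: 42.82
tool_pos: [534.8, -225.5, 302.9]
tcp_rot: [-3.141, -0.0, 0.695]
contact_force: [0.5, 0.3, -4.5]
grip_width: 36.2
finger_force: 28.1
t42.83 pos [ 534.8 -225.5  302.9] tool shift m [-0.0012  0.0003  0.1189] turn [-0.    -0.     0.002] F [ 0.5  0.3 -4.5] w36.2 f28.1
```

View pics/m10.png

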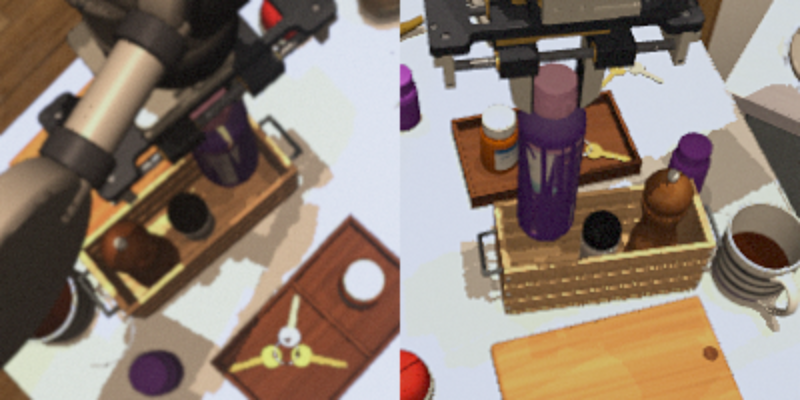

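The bottle hangs upright over its end of the caddy (right 550,150), clear of the spice jar. Lower it.

```bash
python3 -m crank '[[-0.001,0,0.03,0,0,0],[0,0,0.03,0,0,0],[0,0,0.03,0,0,0],[0,0,0.02,0,0,0],[0,0,0.003,0,0,0]]' >/dev/null; python3 -m crank '[[0,0,0.002,0,0,0],[0,0,0.001,0,0,0],[0,0,0,0,0,0],[0,0,0,0,0,0]]'; python3 -m crank '[[0,0,0.001,0,0,0],[0,0,0.001,0,0,0],[0,0,0,0,0,0]]'
```

```text
time: 44.05
tool_pos: [533.5, -227.0, 187.7]
tcp_rot: [3.141, -0.0, 0.694]
contact_force: [0.7, -1.2, -4.1]
grip_width: 35.9
finger_force: 28.1
time: 44.42
tool_pos: [533.2, -226.8, 185.1]
tcp_rot: [-3.141, 0.0, 0.694]
contact_force: [0.2, 1.3, -4.1]
grip_width: 36.4
finger_force: 28.1
```

```bash
python3 -m crank '[[0,0,0.001,0,0,0],[0,0,0.001,0,0,0],[0,0,0,0,0,0]]';  python3 -m crank '[[0,0,0,0,0,0],[0,0,0,0,0,0],[0,0,0,0,0,0],[0,0,0,0,0,0],[0,0,0,0,0,0]]' 100; python3 -m crank '[[0,0,-0.03,0,0,0],[0,0,-0.03,0,0,0],[0,0,-0.03,0,0,0],[0,0,-0.01,0,0,0],[0,0,0,0,0,0]]'; python3 -m crank '[[-0.04,0,0,0,0,0],[-0.045,0,0,0,0,0],[-0.045,0,0,0,0,0],[-0.045,0,0,0,0,0],[-0.045,0,0,0,0,0]]' >/dev/null;  python3 -m crank '[[-0.045,0,0,0,0,0],[-0.04,0,0,0,0,0],[0,0,0,0,0,0],[0,0,0,0,0,0]]'
python3 - <<'E'
from h import *
a=cap('top')['color'];b=cap('scene')['color']
cv2.imwrite('pics/m11.png',cv2.resize(np.hstack([a[80:280,110:310],b[110:310,200:400]]),None,fx=2,fy=2))
E
```

```text
time: 44.8
tool_pos: [533.3, -226.9, 183.2]
tcp_rot: [3.142, 0.0, 0.694]
contact_force: [0.1, -0.1, -2.9]
grip_width: 35.9
finger_force: 28.1
time: 45.42
tool_pos: [533.3, -226.9, 183.3]
tcp_rot: [3.141, -0.0, 0.694]
contact_force: [-0.8, -0.3, -0.1]
grip_width: 81.0
finger_force: 0.0
time: 46.05
tool_pos: [533.3, -226.9, 283.1]
tcp_rot: [3.141, -0.0, 0.694]
contact_force: [0.4, -0.3, 0.5]
grip_width: 91.8
finger_force: 0.0
time: 47.18
tool_pos: [298.9, -421.2, 282.2]
tcp_rot: [-3.14, -0.001, 0.693]
contact_force: [0.1, 0.2, 0.7]
grip_width: 91.7
finger_force: 0.0
```

View pics/m11.png

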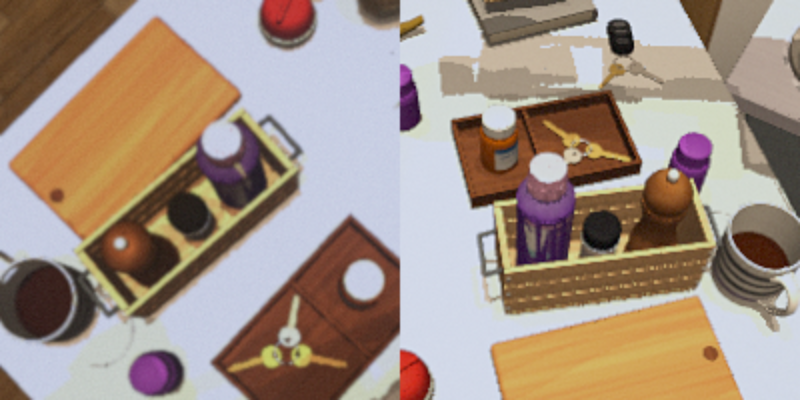

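The bottle (225,160), spice jar (190,215) and mill (130,250) all stand upright in the caddy. The pill bottle is in the tray at (363,282) and the board is empty.

```bash
python3 -c "
from plant import bot
print(bot.close_job())"
```

```text
the job is handed in; nothing more can be done
None
```

The job is done and handed in at about 47 s of robot time: the pill bottle is in the empty tray compartment, the spice jar is in the middle of the caddy, and the mill and tall bottle are back at their own ends. Everything stood upright in the last picture.

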